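Fetch the green paint jar from behind the bottles

ROBOT

A 7-joint arm with a two-finger parallel gripper is mounted at the origin on the work surface. World frame = base frame: x ahead of the robot, y to its left, z up, the work surface at z = 0. Lengths are in m, angles in rad, forces in N, time in s.
With the tool pointing down it reaches from about 0.425 to 0.825 m from the base axis. Payload 3.6 kg.
Tool frame: the origin (TCP) lies on the mounting face of the last link; the fingertips stand 173 mm ahead of it and the grasp point (between the pads) lies 155 mm ahead of it (tips_ahead is the distance from the TCP to the fingertips, in m); z points along the fingers, y is the line along which they close (so a half turn about z gives the same grasp; the last joint's range is limited). The gripper opens to 85 mm and grips with 20 to 120 N. Pads are 22 mm wide; open, the fingers measure 114 mm over their backs; the gripper's body (76 mm by 85 mm) begins 54 mm behind the grasp point. The pads swing forward as they close: fully open they stand 13 mm farther back than shut.
Start: joints at [-1.246, 0.615, -0.013, 1.423, 0.008, 1.103, -0.04], TCP at [0.224, 0.61, 0.405] pointing down, gripper open.
Joint ranges: [-3.12, 3.12], [-0.3, 2.06], [-1.34, 1.32], [0.26, 2.42], [-1.36, 4.5], [0.01, 1.98], [-2.84, 2.84]. Speed limits (rad/s): [2.79, 2.79, 3.14, 3.14, 3.14, 3.14, 3.14].

INTERFACE

Orientations are given as a rotation vector (axis times angle).
In Python, from cell import observe, camera, get_calibration, hand_in, tips_ahead gives the robot as it stands.
- The arm moves only by the shell command python3 -m creep 'ROWS' [OPENING] [FORCE]. ROWS is JSON, a list of rows, each an object with "xyz": the shift along the tool's x, y, z in cm, a list of three; "turn": the turn about the tool's z in rad. In form: [{"xyz": [dx, dy, dz], "turn": turn}, ...]. A call has 1 to 12 rows; each row is the pose to reach, as a shift and turn from the pose commanded when the call began, along the tool's axes at that moment; what a row does not reach only later rows make up. A row lasts 1/10 s, in which the tool goes at most 50 mm and 8.59 degrees, less where a joint would pass 70% of its speed; a pose out of reach is approached as far as the arm can. A call with a gripper value outside its range is refused whole. OPENING is the gripper command: -1 is shut, 1 is fully open, values between are in proportion, set as the call begins (- or left out, the last holds). The fingers move at their own pace and stop on an object; FORCE is the grip in N (left out, the last holds). Time passes only in rows, so rows that repeat a pose let the fingers close. It gives the time, the measured TCP pose, the force, the opening and the grip force at its end, in the units of the state.
- observe(): the state, without advancing time (a new reading comes with each control period).
- camera(name): name is "side" or "top"; returns the picture (420x560x3 uint8, red, green, blue); there is no depth.
- get_calibration(name): a dict with "K" (3x3 intrinsics, pixels), "rvec" (rotation vector, rad) and "tvec" (3), from world to camera coordinates, as OpenCV has them. Camera axes: x right, y down, z forward; pixel columns grow to the right and rows downward; lengths in m; the calibration is good to about 2 mm. A picture is of the moment at which its call begins. get_calibration takes no time and is no camera call.
- hand_in(): hands the job in; it is judged then, once.
The state is a dict: "clock": time; "qpos": joint angles; "dq": joint speeds; "joint_efforts": joint torques, N m; "eef_pos": TCP position; "tool_rot": TCP orientation; "contact_force": force on the tool from outside, world axes, zero at the start; "moment": the same for the moment, N m; "grip_width": opening from 0.0 (shut) to 1.0 (fully open); "finger_force": force on a finger pad.
Only numpy, scipy, OpenCV 4.12 (cv2) and the standard library are available. Lean on these libraries where they do the work, as an engineer would, in place of code of your own. Each camera call takes 0.05 s, during which the arm holds its last target. There are 200 camera calls.

TASK

The low green paint jar in the wooden caddy is hemmed in by three tall squeeze bottles (blue, magenta, orange). First stand all three bottles upright in the black side tray without moving the jar; then fetch the jar and set it on the middle of the cork coaster while the bottles wait in the tray. Finally put each bottle back upright in the very place in the caddy from which it came, knocking none of them over.

Things in the scene. Friction and masses are not known exactly. Their poses are not given: they have to be found in the camera images.
- blue_bottle: blue squeeze bottle with a white nozzle: straight round body 44 mm in diameter up to 112 mm, then the same-coloured shoulder narrowing to the white nozzle, 155 mm tall in all, 0.14 to 0.28 kg. Origin: centre of its underside, z up along its axis. At the start it stands on one of the three outer places of the caddy (which one varies).
- magenta_bottle: magenta squeeze bottle with a white nozzle: straight round body 44 mm in diameter up to 112 mm, then the same-coloured shoulder narrowing to the white nozzle, 155 mm tall in all, 0.14 to 0.28 kg. Origin: centre of its underside, z up along its axis. At the start it stands on one of the three outer places of the caddy (which one varies).
- orange_bottle: orange squeeze bottle with a white nozzle: straight round body 44 mm in diameter up to 112 mm, then the same-coloured shoulder narrowing to the white nozzle, 155 mm tall in all, 0.14 to 0.28 kg. Origin: centre of its underside, z up along its axis. At the start it stands on one of the three outer places of the caddy (which one varies).
- green_jar: low round jar with a bright green lid: 62 mm tall; body 51 mm in diameter up to 45 mm, lid 54 mm in diameter from 45 to 62 mm; 0.13 to 0.25 kg. Origin: centre of its underside, z up. At the start it stands at the caddy's origin, 60 mm centre to centre from each bottle.
- caddy: fixed wooden caddy. Origin: at table level under the jar's place, z up; floor top at 6 mm. Cream round marks on the floor: the jar's at the origin, the bottles' (54 mm wide) at (-60, 0), (0, 60), (0, -60) mm in its x, y. Floor x -97..53, y -100..100 mm; rims 16 mm high, back board (x 49..57) 45 mm high. A loose white pot (30 mm wide, 32 mm tall) at about (-72, 72) mm plays no part.
- side_tray: fixed black open tray, empty at the start, to the left or right of the caddy: 250 mm along its x, 120 mm along its y, walls 5 mm thick and 18 mm high, floor 5 mm thick. Origin: centre of its underside, z up.
- coaster: fixed round cork coaster with a white disc in its middle, 80 mm in diameter, top 8 mm above the table. Origin: centre of its underside, z up. It lies on the other side of the caddy from the tray.
Mind the look-alikes: they are no part of the job. There is more than one size of the blue_bottle; the job needs the smallest. Of the things that look like the magenta_bottle, the smaller one is meant.

How it is judged:
By the outcome, as a careful person would: the job done as asked, in the order asked, and still so for the second after the job is handed in, with the robot touching nothing.
It also fails if it takes over 144 s, if anything falls off the work surface, if the arm or the gripper's body presses on something with over 40 N, if the wrist force passes 120 N, or if a joint passes its speed limit or range.

## Working session

There is one attempt and no reset: what is moved stays moved. The work goes in short steps, Python scripts to look and compute and a shell command to move; the robot and the scene stay as the last step left them, time stands still between calls to the robot, and variables do not carry over. Pictures are saved under pics/ and viewed, at most 14 in all, crops included, and the job is handed in when it is done.

```bash
mkdir -p pics; ls; python3 - <<'E'
from cell import *
import cv2
for n in("side","top"):
    cv2.imwrite(f"pics/{n}0.png",camera(n)[:,:,::-1]); c=get_calibration(n); print(n,c)
s=observe();print(s, tips_ahead)
E
```

```text
pics
side {'K': array([[446.95204037,   0.        , 268.6551953 ],
       [  0.        , 446.95204037, 204.70060753],
       [  0.        ,   0.        ,   1.        ]]), 'rvec': array([ 2.29816152, -0.47838431,  0.21856813]), 'tvec': array([-0.52174559,  0.18065153,  0.90195457])}
top {'K': array([[412.03666682,   0.        , 279.72954888],
       [  0.        , 412.03666682, 206.89790065],
       [  0.        ,   0.        ,   1.        ]]), 'rvec': array([ 2.23314483, -2.18904986,  0.04861937]), 'tvec': array([-0.00991711,  0.53772468,  0.99124816])}
{'clock': 0.1, 'qpos': array([-1.24550596,  0.61582375, -0.01259801,  1.42473517,  0.0080737 ,
        1.10340883, -0.04039626]), 'dq': array([ 0.00013956, -0.00343435,  0.00142338, -0.00466333, -0.00033613,
        0.00156498, -0.00030889]), 'joint_efforts': array([ 1.25274168e-03, -4.70385218e+01,  2.60309950e-01, -1.71570647e+01,
        1.01410132e-02,  5.89177507e-03, -1.34611707e-05]), 'eef_pos': array([0.22386764, 0.60992976, 0.40365391]), 'tool_rot': array([-0.54961196, -3.09274358,  0.00360054]), 'contact_force': array([-0.0304727 ,  0.87258841,  0.20595104]), 'moment': array([ 0.01199525,  0.00848556, -0.04408794]), 'finger_force': 0.0, 'grip_width': 0.9976319893256115} 0.1734
```

View pics/side0.png

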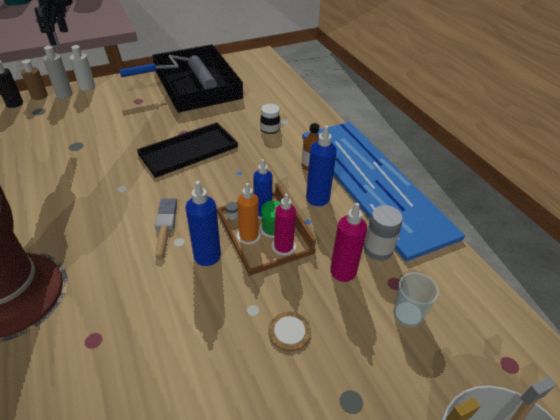

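View pics/top0.png

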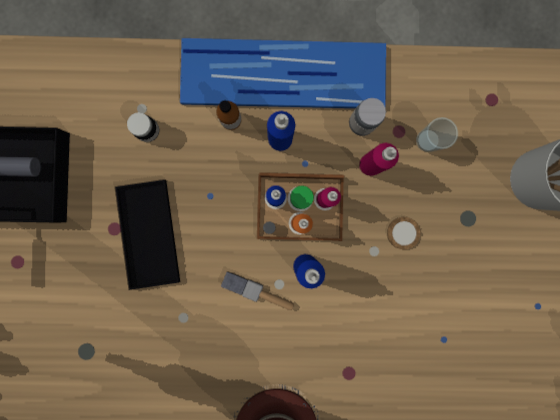

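The caddy is at top-view (300,207), with blue on its left, magenta on its right and orange in front. The tray is at (148,235) and the coaster at (404,233). The larger look-alikes stand at (309,272), (281,130) and (378,158). I'll enlarge the caddy and tray to read them more closely.

```bash
python3 - <<'E'
import cv2,numpy as np
a=cv2.imread("pics/top0.png")
c=cv2.resize(a[165:250,250:350],None,fx=6,fy=6,interpolation=cv2.INTER_CUBIC)
cv2.imwrite("pics/c1.png",c)
c=cv2.resize(a[170:300,105:195],None,fx=4.5,fy=4.5,interpolation=cv2.INTER_CUBIC)
d=cv2.resize(a[205:260,375:435],None,fx=6,fy=6,interpolation=cv2.INTER_CUBIC)
o=np.zeros((585,800,3),np.uint8);o[:,:405]=c;o[:330,420:780]=d
cv2.imwrite("pics/c2.png",o)
E
```

```text
(no output)
```

View pics/c1.png

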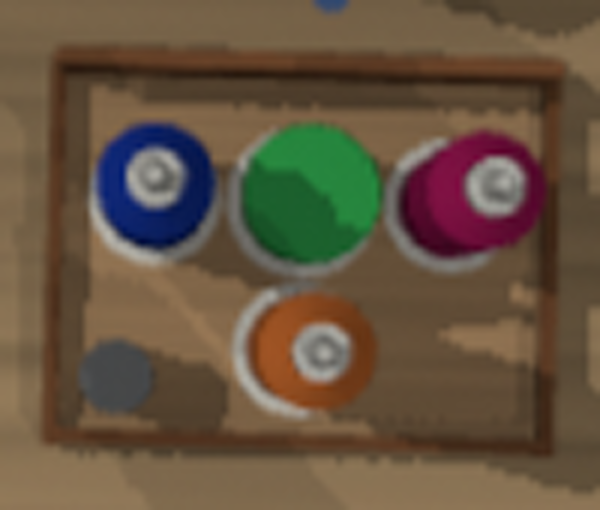

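View pics/c2.png

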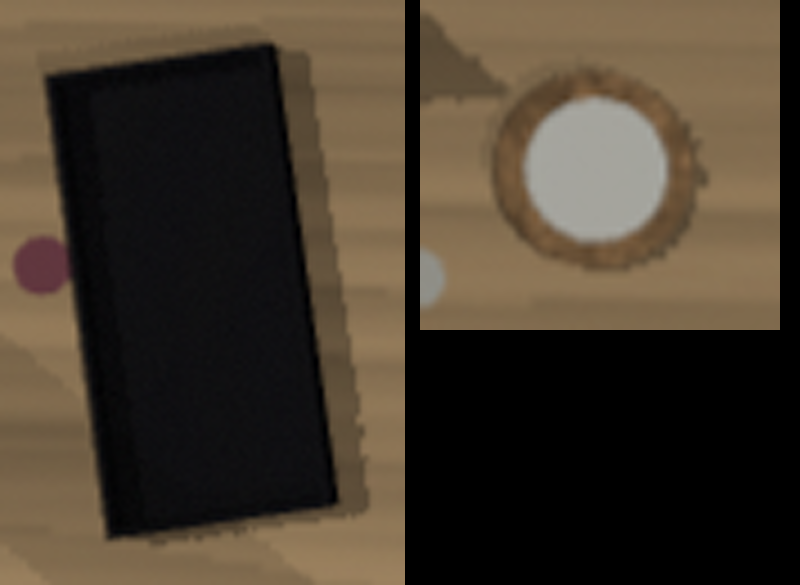

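```bash
cat > h.py <<'E'
import numpy as np,cv2
from cell import *
def w(px,z,cam="top"):
    c=get_calibration(cam);R=cv2.Rodrigues(c["rvec"])[0];t=c["tvec"]
    r=R.T@np.linalg.solve(c["K"],[px[0],px[1],1.]);o=-R.T@t
    return o+r*(z-o[2])/r[2]
def pr(p,cam):
    c=get_calibration(cam);return cv2.projectPoints(np.array([p],float),c["rvec"],c["tvec"],c["K"],None)[0].ravel()
E
cat > m.py <<'E'
from h import *
np.set_printoptions(precision=4,suppress=True)
f=lambda u,v,z:w((250+(u+.5)/6-.5,165+(v+.5)/6-.5),z)[:2]
g=lambda u,v,z:w((105+(u+.5)/4.5-.5,170+(v+.5)/4.5-.5),z)[:2]
C=[f(57,48,.045),f(563,62,.045),f(43,440,.016),f(550,453,.016)]
print("caddy corners",np.array(C))
for n,a in dict(jar=(311,193,.068),blue=(155,175,.161),mag=(497,185,.161),ora=(322,352,.161)).items(): print(n,f(*a))
T=np.array([g(*p,.018) for p in[(47,75),(273,43),(338,503),(107,538)]]);print("tray",T,T.mean(0))
print("coaster",w((375+176.5/6-.5,205+170.5/6-.5),.008))
# side: bases/ tops of lookalikes
for n,p,z in[("bigblue front base",(206,258),.0),("bigblue rear base",(320,200),0),("bigmag base",(345,274),0),("nozzle blue",(264,163),.161),("nozzle or",(248,186),.161),("nozzle mag",(287,198),.161),("coaster",(289.5,330),.008)]:
    print(n,w(p,z,"side"))
for n,p in[("front",(312,277)),("rear",(281,121)),("bm",(390,153))]:
    for z in(.18,.22): print(n,z,w(p,z)[:2])
E
python3 m.py
```

```text
caddy corners [[ 0.6161  0.0512]
 [ 0.6148 -0.1468]
 [ 0.462   0.0546]
 [ 0.4607 -0.1487]]
jar [ 0.5601 -0.0476]
blue [0.5598 0.012 ]
mag [ 0.5588 -0.1056]
ora [ 0.5003 -0.0464]
tray [[0.579  0.3964]
 [0.5986 0.277 ]
 [0.3551 0.2357]
 [0.3346 0.3569]] [0.4668 0.3165]
coaster [ 0.4806 -0.3025  0.008 ]
bigblue front base [ 0.3916 -0.0663 -0.    ]
bigblue rear base [ 0.7093 -0.0013  0.    ]
bigmag base [ 0.6484 -0.2241 -0.    ]
nozzle blue [0.5587 0.003  0.161 ]
nozzle or [ 0.4994 -0.0526  0.161 ]
nozzle mag [ 0.5567 -0.1157  0.161 ]
coaster [ 0.4804 -0.301   0.008 ]
front 0.18 [ 0.3933 -0.0645]
front 0.22 [ 0.3987 -0.0608]
rear 0.18 [0.7063 0.0037]
rear 0.22 [0.6966 0.0041]
bm 0.18 [ 0.646  -0.2184]
bm 0.22 [ 0.6392 -0.2072]
```

```bash
cat > d.py <<'E'
import sys
from h import *
from scipy.spatial.transform import Rotation as Ro
s=observe();R=Ro.from_rotvec(s["tool_rot"]).as_matrix();x=R[:,0]
print("xyz cm",np.round(R.T@(np.array([float(v) for v in sys.argv[1:4]])-s["eef_pos"])*100,2),"turn",round(np.arctan2(R[:,1]@[-1,0,0],x@[-1,0,0]),4),"tilt",R[:,2].round(4),"pos",s["eef_pos"].round(4),"t",s["clock"],"w",s["grip_width"],s["qpos"].round(2))
E
python3 d.py .559 .013 .42
```

```text
xyz cm [-52.03 -44.5   -1.53] turn -0.3517 tilt [-8.0e-04 -2.2e-03 -1.0e+00] pos [0.2239 0.6099 0.4037] t 0.1 w 0.9976319893256115 [-1.25  0.62 -0.01  1.42  0.01  1.1  -0.04]
```

```bash
python3 -m creep '[{"xyz":[-2,-1.7,-0.5],"turn":-0.05},{"xyz":[-6,-5.1,-1.5],"turn":-0.15},{"xyz":[-9.5,-8.2,-1.5],"turn":-0.25},{"xyz":[-13,-11.2,-1.5],"turn":-0.35},{"xyz":[-16.5,-14.2,-1.5],"turn":-0.352},{"xyz":[-20,-17.2,-1.5],"turn":-0.352},{"xyz":[-23.5,-20.2,-1.5],"turn":-0.352},{"xyz":[-27,-23.2,-1.5],"turn":-0.352},{"xyz":[-30.5,-26.2,-1.5],"turn":-0.352},{"xyz":[-34,-29.2,-1.5],"turn":-0.352},{"xyz":[-36,-30.9,-1.5],"turn":-0.352},{"xyz":[-37,-31.7,-1.5],"turn":-0.352}]' 1 40; python3 d.py .559 .013 .42
```

```text
clock: 1.3
eef_pos: [0.4632, 0.1819, 0.4194]
tool_rot: [-0.008, -3.141, 0.003]
contact_force: [-0.2, 0.4, -0.6]
grip_width: 1.001
finger_force: 0.0
xyz cm [ -9.67 -16.84  -0.03] turn -0.0053 tilt [-3.0e-04 -1.8e-03 -1.0e+00] pos [0.4632 0.1819 0.4194] t 1.3 w 1.000567183123164 [-0.39  0.36 -0.03  1.83  0.02  0.95  1.13]
```

```bash
python3 -m creep '[{"xyz":[-2,-3.4,0],"turn":-0.005},{"xyz":[-4,-7,0],"turn":-0.005},{"xyz":[-6,-10.5,0],"turn":-0.005},{"xyz":[-8,-14,0],"turn":-0.005},{"xyz":[-9.3,-16.2,0],"turn":-0.005},{"xyz":[-9.67,-16.84,0],"turn":-0.005},{"xyz":[-9.67,-16.84,0],"turn":-0.005},{"xyz":[-9.67,-16.84,0],"turn":-0.005},{"xyz":[-9.67,-16.84,0],"turn":-0.005}]'; python3 d.py .559 .013 .265
python3 - <<'E'
from h import *
a=camera("top")[:,:,::-1];b=camera("side")[:,:,::-1]
o=np.hstack([cv2.resize(a[100:300,200:400],(400,400)),cv2.resize(b[80:280,150:350],(400,400))])
cv2.imwrite("pics/p1.png",o)
E
```

```text
clock: 2.2
eef_pos: [0.5582, 0.0193, 0.4197]
tool_rot: [0.015, -3.141, -0.002]
contact_force: [-0.1, -0.8, 0.5]
grip_width: 0.996
finger_force: 0.0
xyz cm [-0.09 -0.65 15.47] turn 0.0094 tilt [-7.0e-04  1.5e-03 -1.0e+00] pos [0.5582 0.0193 0.4197] t 2.2 w 0.9958064399962737 [-0.08  0.46  0.    1.67 -0.    1.01  1.51]
```

View pics/p1.png

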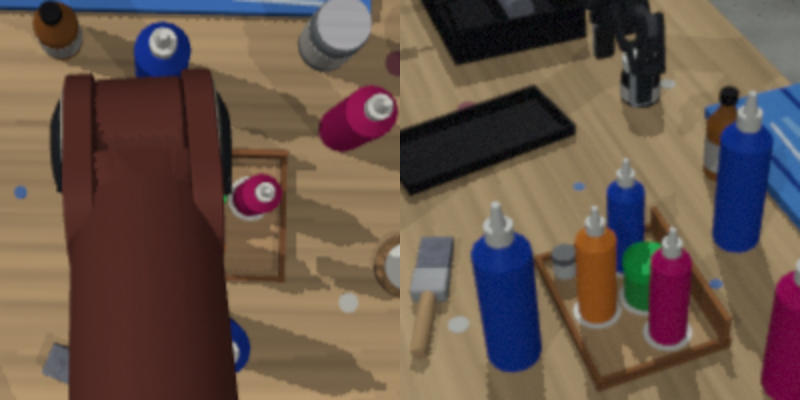

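The side view shows the gripper's tips at about (270,130), behind and above the blue nozzle. I'll let the arm settle and check that against the projection.

```bash
python3 -m creep '[{"xyz":[0,0,0],"turn":0},{"xyz":[0,0,0],"turn":0},{"xyz":[0,0,0],"turn":0}]'; python3 d.py .559 .013 .265; python3 -c "
from h import *
print(pr((.559,.015,.246),'side'),pr((.559,.013,.161),'side'))"
```

```text
clock: 2.6
eef_pos: [0.5587, 0.0169, 0.4197]
tool_rot: [0.009, -3.142, 0.0]
contact_force: [0.2, -1.2, -0.2]
grip_width: 0.999
finger_force: 0.0
xyz cm [-0.02 -0.39 15.47] turn 0.0055 tilt [-0. -0. -1.] pos [0.5587 0.0169 0.4197] t 2.6 w 0.9993470453362194 [-0.07  0.46  0.01  1.67 -0.    1.01  1.51]
[261.9628548  126.68756483] [262.29980072 160.29282415]
```

```bash
cat > fit.py <<'E'
import cv2,numpy as np
from h import pr
from scipy.optimize import minimize
def cone(x,y,z0):  # body + shoulder hull profile
    t=np.linspace(0,2*np.pi,40,endpoint=False);P=[]
    for z,r in((z0,.022),(z0+.112,.022)): P+=[(x+r*np.cos(a),y+r*np.sin(a),z) for a in t]
    return np.array(P)
from cell import get_calibration
def sil(x,y,z0,cam,prof=None):
    c=get_calibration(cam);p=cv2.projectPoints(cone(x,y,z0),c["rvec"],c["tvec"],c["K"],None)[0]
    return cv2.convexHull(p.astype(np.float32)).reshape(-1,2)
E
python3 - <<'E'
from fit import *
im=cv2.imread("pics/side0.png");hsv=cv2.cvtColor(im,cv2.COLOR_BGR2HSV)
B=dict(blue=((110,125),(.559,.013)),ora=((5,14),(.499,-.047)),mag=((155,175),(.559,-.107)))
box=dict(blue=(250,275,165,230),ora=(235,262,185,245),mag=(270,300,195,255))
for n,((l,h),xy) in B.items():
    x0,x1,y0,y1=box[n];m=(hsv[:,:,0]>=l)&(hsv[:,:,0]<=h)&(hsv[:,:,1]>150);mm=np.zeros_like(m);mm[y0:y1,x0:x1]=m[y0:y1,x0:x1]
    s=sil(*xy,.006,"side");print(n)
    for v in range(y0+20,y1-5,8):
        u=np.where(mm[v])[0]
        e=np.zeros((420*8,560*8),np.uint8);cv2.fillPoly(e,[np.round((s+.5)*8).astype(int)],1)
        q=np.where(e[v*8+4])[0]/8-.5
        if len(u) and len(q): print(v,"seen",u.min()-.5,u.max()+.5,"pred",q.min().round(1),q.max().round(1))
E
```

```text
blue
185 seen 253.5 270.5 pred 252.5 271.9
193 seen 254.5 271.5 pred 252.8 271.8
201 seen 258.5 265.5 pred 252.9 271.6
209 seen 258.5 259.5 pred 253.1 271.4
ora
205 seen 237.5 257.5 pred 237.0 257.8
213 seen 237.5 257.5 pred 237.4 257.9
221 seen 237.5 257.5 pred 237.9 257.9
229 seen 238.5 257.5 pred 238.2 258.0
237 seen 240.5 256.5 pred 238.8 257.8
mag
215 seen 275.5 295.5 pred 274.5 295.8
223 seen 274.5 294.5 pred 274.2 295.2
231 seen 274.5 293.5 pred 274.0 294.6
239 seen 274.5 293.5 pred 273.9 294.0
247 seen 275.5 291.5 pred 273.6 293.4
```

```bash
python3 -m creep '[{"xyz":[0,-0.1,1],"turn":0.005},{"xyz":[0,-0.2,3],"turn":0.005},{"xyz":[0,-0.2,5],"turn":0.005},{"xyz":[0,-0.2,6],"turn":0.005},{"xyz":[0,-0.2,6],"turn":0.005},{"xyz":[0,-0.2,6],"turn":0.005},{"xyz":[0,-0.2,6],"turn":0.005},{"xyz":[0,-0.2,6],"turn":0.005}]'; python3 d.py .559 .013 .265;python3 -m creep '[{"xyz":[0,0,0],"turn":0},{"xyz":[0,0,0],"turn":0},{"xyz":[0,0,0],"turn":0},{"xyz":[0,0,0],"turn":0}]'; python3 d.py .559 .013 .265
```

```text
clock: 3.4
eef_pos: [0.5591, 0.0148, 0.3607]
tool_rot: [-0.0, 3.14, 0.0]
contact_force: [0.6, -0.1, -0.6]
grip_width: 1.0
finger_force: 0.0
xyz cm [ 0.03 -0.18  9.57] turn 0.0002 tilt [ 2.e-03  1.e-04 -1.e+00] pos [0.5591 0.0148 0.3607] t 3.4 w 0.9998747386672483 [-0.07  0.52  0.    1.75 -0.    0.87  1.51]
clock: 3.8
eef_pos: [0.5588, 0.0148, 0.3598]
tool_rot: [-0.001, 3.142, -0.0]
contact_force: [0.7, 0.6, -0.8]
grip_width: 1.0
finger_force: 0.0
xyz cm [-0.02 -0.18  9.48] turn 0.0004 tilt [ 0. -0. -1.] pos [0.5588 0.0148 0.3598] t 3.8 w 1.0001824967025195 [-0.07  0.52  0.    1.75 -0.    0.87  1.51]
```

```bash
python3 -m creep '[{"xyz":[0,-0.1,1],"turn":0},{"xyz":[0,-0.18,4],"turn":0},{"xyz":[0,-0.18,7],"turn":0},{"xyz":[0,-0.18,8.6],"turn":0},{"xyz":[0,-0.18,9.2],"turn":0},{"xyz":[0,-0.18,9.4],"turn":0},{"xyz":[0,-0.18,9.4],"turn":0},{"xyz":[0,-0.18,9.4],"turn":0},{"xyz":[0,-0.18,9.4],"turn":0},{"xyz":[0,-0.18,9.4],"turn":0}]'; python3 d.py .559 .013 .265
python3 - <<'E'
from h import *
b=camera("side")[:,:,::-1]
cv2.imwrite("pics/p2.png",cv2.resize(b[110:260,180:350],(680,600),interpolation=cv2.INTER_CUBIC))
E
```

```text
clock: 4.8
eef_pos: [0.559, 0.0129, 0.2664]
tool_rot: [-0.0, 3.14, 0.0]
contact_force: [-0.4, -0.1, -0.6]
grip_width: 0.998
finger_force: 0.0
xyz cm [-0.    0.01  0.14] turn 0.0002 tilt [ 0.0014  0.     -1.    ] pos [0.559  0.0129 0.2664] t 4.8 w 0.9982023511572097 [-0.06  0.65  0.    1.84 -0.    0.65  1.51]
```

View pics/p2.png

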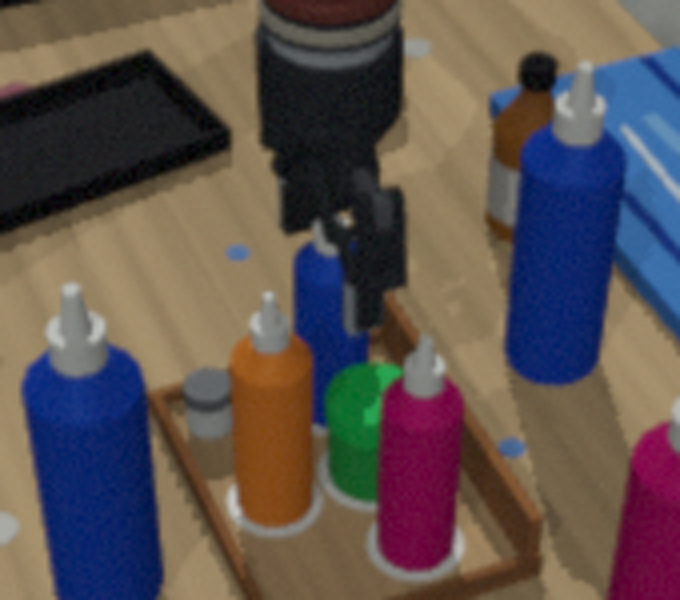

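The open fingers straddle the blue bottle's shoulder in the crop: near finger at (370,260), far finger behind the bottle. Next I close and lift.

```bash
python3 -m creep '[{"xyz":[0,0,0.1],"turn":0},{"xyz":[0,0,0.1],"turn":0},{"xyz":[0,0,0.1],"turn":0},{"xyz":[0,0,0.1],"turn":0},{"xyz":[0,0,0.1],"turn":0},{"xyz":[0,0,0.1],"turn":0},{"xyz":[0,0,0.1],"turn":0},{"xyz":[0,0,0.1],"turn":0},{"xyz":[0,0,0.1],"turn":0},{"xyz":[0,0,0.1],"turn":0}]' -1 45; python3 d.py .559 .013 .265
```

```text
clock: 5.85
eef_pos: [0.559, 0.0128, 0.2649]
tool_rot: [-0.0, 3.141, -0.0]
contact_force: [0.7, -0.7, 2.4]
grip_width: 0.499
finger_force: 45.9
xyz cm [ 0.    0.02 -0.01] turn 0.0001 tilt [ 7.e-04 -1.e-04 -1.e+00] pos [0.559  0.0128 0.2649] t 5.85 w 0.49878131284665583 [-0.06  0.65  0.    1.84 -0.    0.65  1.51]
```

```bash
python3 -m creep '[{"xyz":[0,0,-1],"turn":0},{"xyz":[0,0,-3],"turn":0},{"xyz":[0,0,-6],"turn":0},{"xyz":[0,0.5,-9],"turn":0},{"xyz":[0,2,-10],"turn":0},{"xyz":[0.5,5,-10],"turn":0},{"xyz":[1,8.5,-10],"turn":0},{"xyz":[1.3,12,-10],"turn":0},{"xyz":[1.6,15.5,-10],"turn":0},{"xyz":[1.9,19,-10],"turn":0},{"xyz":[2.2,22.5,-10],"turn":0},{"xyz":[2.3,25,-10],"turn":0}]'; python3 d.py .536 .328 .2645;  python3 -m creep '[{"xyz":[0,2,0],"turn":0},{"xyz":[0,4,0],"turn":0},{"xyz":[0,5.5,0],"turn":0},{"xyz":[0,6.3,0],"turn":0},{"xyz":[0,6.5,0],"turn":0},{"xyz":[0,6.5,0],"turn":0},{"xyz":[0,6.5,0],"turn":0},{"xyz":[0,6.5,0],"turn":0},{"xyz":[0,6.5,0],"turn":0}]'; python3 d.py .536 .328 .2645
```

```text
clock: 7.05
eef_pos: [0.5334, 0.2673, 0.3631]
tool_rot: [0.008, -3.137, -0.002]
contact_force: [0.2, -0.3, -2.0]
grip_width: 0.503
finger_force: 46.2
xyz cm [-0.33  6.06  9.86] turn 0.0051 tilt [-0.0046  0.001  -1.    ] pos [0.5334 0.2673 0.3631] t 7.05 w 0.5028219079640722 [-0.5   0.57 -0.    1.64 -0.    0.93  1.08]
clock: 7.95
eef_pos: [0.536, 0.3271, 0.3648]
tool_rot: [0.002, 3.141, -0.001]
contact_force: [0.1, -0.0, -2.9]
grip_width: 0.502
finger_force: 46.2
xyz cm [1.000e-02 9.000e-02 1.003e+01] turn -0.001 tilt [ 2.e-04 -4.e-04 -1.e+00] pos [0.536  0.3271 0.3648] t 7.95 w 0.5017098530575476 [-0.58  0.62  0.    1.54 -0.    0.98  0.99]
```

```bash
python3 -m creep '[{"xyz":[0,0,1],"turn":0},{"xyz":[0,0,4],"turn":0},{"xyz":[0,0,7],"turn":0},{"xyz":[0,0,8.8],"turn":0},{"xyz":[0,0,9.5],"turn":0},{"xyz":[0,0,9.8],"turn":0},{"xyz":[0,0,9.95],"turn":0},{"xyz":[0,0,10.05],"turn":0},{"xyz":[0,0,10.05],"turn":0},{"xyz":[0,0,10.05],"turn":0}]'; python3 d.py .536 .328 .2645
```

```text
clock: 8.95
eef_pos: [0.5359, 0.328, 0.265]
tool_rot: [-0.0, 3.14, 0.001]
contact_force: [0.1, -0.1, -2.1]
grip_width: 0.503
finger_force: 46.2
xyz cm [-0.01 -0.    0.05] turn 0.0003 tilt [ 1.1e-03  7.0e-04 -1.0e+00] pos [0.5359 0.328  0.265 ] t 8.95 w 0.5032974388377819 [-0.58  0.73  0.    1.64 -0.    0.77  0.99]
```

```bash
python3 -m creep '[{"xyz":[0,0,0.05],"turn":0},{"xyz":[0,0,0.05],"turn":0},{"xyz":[0,0,0.05],"turn":0}]'; python3 -m creep '[{"xyz":[0,0,0],"turn":0},{"xyz":[0,0,0],"turn":0},{"xyz":[0,0,0],"turn":0},{"xyz":[0,0,0],"turn":0},{"xyz":[0,0,0],"turn":0},{"xyz":[0,0,0],"turn":0}]' 1; python3 -m creep '[{"xyz":[0,0,-1],"turn":0},{"xyz":[0,0,-3],"turn":0},{"xyz":[0,0,-6],"turn":0},{"xyz":[0,0,-10],"turn":0},{"xyz":[0,0,-10],"turn":0}]'; python3 d.py .499 -.047 .38
python3 - <<'E'
from h import *
b=camera("side")[:,:,::-1]
cv2.imwrite("pics/p3.png",b)
E
```

```text
clock: 9.25
eef_pos: [0.5359, 0.328, 0.264]
tool_rot: [-0.0, 3.141, 0.0]
contact_force: [0.4, -0.1, -1.9]
grip_width: 0.504
finger_force: 46.2
clock: 9.85
eef_pos: [0.5358, 0.3279, 0.2637]
tool_rot: [0.0, -3.142, -0.0]
contact_force: [-0.3, 0.5, 0.4]
grip_width: 0.998
finger_force: 0.0
clock: 10.35
eef_pos: [0.5373, 0.3288, 0.3708]
tool_rot: [-0.0, 3.13, 0.012]
contact_force: [0.2, 0.6, 0.3]
grip_width: 0.999
finger_force: 0.0
xyz cm [  3.82 -37.57  -1.24] turn 0.0001 tilt [ 0.0117  0.0075 -0.9999] pos [0.5373 0.3288 0.3708] t 10.35 w 0.99908244566643 [-0.59  0.61  0.    1.54 -0.    0.98  0.99]
```

View pics/p3.png

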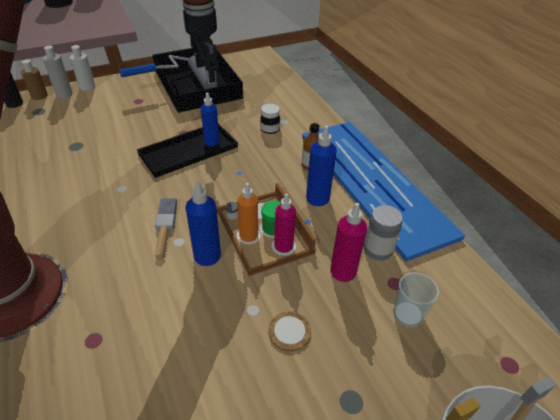

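The blue bottle stands upright in the tray at (210,125). The others are unmoved. Orange is next.

```bash
python3 -m creep '[{"xyz":[0.2,-1.5,0],"turn":0},{"xyz":[0.6,-5,0],"turn":0},{"xyz":[1,-9,0],"turn":0},{"xyz":[1.4,-13,0],"turn":0},{"xyz":[1.8,-17,0],"turn":0},{"xyz":[2.2,-21,0],"turn":0},{"xyz":[2.6,-25,0],"turn":0},{"xyz":[3,-29,0],"turn":0},{"xyz":[3.3,-33,0],"turn":0},{"xyz":[3.6,-36,0],"turn":0},{"xyz":[3.69,-37.2,0],"turn":0},{"xyz":[3.69,-37.5,0],"turn":0}]'; python3 -m creep '[{"xyz":[0,0,0],"turn":0},{"xyz":[0,0,0],"turn":0},{"xyz":[0,0,0],"turn":0},{"xyz":[0,0,0],"turn":0},{"xyz":[0,0,0],"turn":0}]';python3 d.py .499 -.047 .265
```

```text
clock: 11.6
eef_pos: [0.4981, -0.0488, 0.3629]
tool_rot: [-0.005, -3.139, 0.001]
contact_force: [1.4, 0.6, 0.4]
grip_width: 0.997
finger_force: 0.0
clock: 12.1
eef_pos: [0.499, -0.0464, 0.3637]
tool_rot: [0.003, -3.142, -0.0]
contact_force: [0.5, -0.8, 0.5]
grip_width: 1.0
finger_force: 0.0
xyz cm [ 0.   -0.06  9.87] turn 0.0016 tilt [-1.e-04  1.e-04 -1.e+00] pos [ 0.499  -0.0464  0.3637] t 12.1 w 0.9999148170444518 [ 0.04  0.44  0.01  1.9  -0.01  0.8   1.63]
```

```bash
python3 -m creep '[{"xyz":[0,0,1],"turn":0},{"xyz":[0,0,4],"turn":0},{"xyz":[0,0,7],"turn":0},{"xyz":[0,0,8.8],"turn":0},{"xyz":[0,0,9.5],"turn":0},{"xyz":[0,0,9.8],"turn":0},{"xyz":[0,0,9.87],"turn":0},{"xyz":[0,0,9.87],"turn":0},{"xyz":[0,0,9.87],"turn":0},{"xyz":[0,0,9.87],"turn":0}]'; python3 d.py .499 -.047 .265;  python3 -m creep '[{"xyz":[0,0,0],"turn":0},{"xyz":[0,0,0],"turn":0},{"xyz":[0,0,0],"turn":0},{"xyz":[0,0,0],"turn":0},{"xyz":[0,0,0],"turn":0},{"xyz":[0,0,0],"turn":0},{"xyz":[0,0,0],"turn":0},{"xyz":[0,0,0],"turn":0},{"xyz":[0,0,0],"turn":0}]' -1 45; python3 d.py .398 .305 .2645
```

```text
clock: 13.1
eef_pos: [0.4991, -0.0471, 0.2657]
tool_rot: [-0.0, 3.14, -0.0]
contact_force: [0.2, 0.1, 0.5]
grip_width: 1.001
finger_force: 0.0
xyz cm [0.01 0.01 0.07] turn 0.0002 tilt [ 1.4e-03 -1.0e-04 -1.0e+00] pos [ 0.4991 -0.0471  0.2657] t 13.1 w 1.0013988669876726 [ 0.05  0.59  0.01  2.   -0.01  0.56  1.63]
clock: 14.0
eef_pos: [0.4992, -0.047, 0.2653]
tool_rot: [-0.0, 3.141, 0.0]
contact_force: [0.2, -0.2, 5.6]
grip_width: 0.501
finger_force: 45.9
xyz cm [10.1  35.2   0.08] turn 0.0003 tilt [ 8.e-04  0.e+00 -1.e+00] pos [ 0.4992 -0.047   0.2653] t 14.0 w 0.5009963982148401 [ 0.05  0.59  0.01  2.   -0.01  0.56  1.63]
```

```bash
python3 -m creep '[{"xyz":[0,0,-1],"turn":0},{"xyz":[0,0,-3],"turn":0},{"xyz":[0,0,-6],"turn":0},{"xyz":[0,0,-9],"turn":0},{"xyz":[0.3,1,-10],"turn":0},{"xyz":[1,3.5,-10],"turn":0},{"xyz":[2,7,-10],"turn":0},{"xyz":[3,10.5,-10],"turn":0},{"xyz":[4,14,-10],"turn":0},{"xyz":[5,17.5,-10],"turn":0},{"xyz":[6,21,-10],"turn":0},{"xyz":[7,24.5,-10],"turn":0}]'; python3 -m creep '[{"xyz":[1,3.5,0],"turn":0},{"xyz":[2,7,0],"turn":0},{"xyz":[2.7,9.3,0],"turn":0},{"xyz":[3.05,10.4,0],"turn":0},{"xyz":[3.12,10.7,0],"turn":0},{"xyz":[3.12,10.7,0],"turn":0},{"xyz":[3.12,10.7,0],"turn":0},{"xyz":[3.12,10.7,0],"turn":0},{"xyz":[3.12,10.7,0],"turn":0},{"xyz":[3.12,10.7,0],"turn":0}]'; python3 d.py .398 .305 .2640
```

```text
clock: 15.2
eef_pos: [0.4272, 0.1996, 0.364]
tool_rot: [0.002, -3.139, 0.002]
contact_force: [0.8, -0.0, -1.2]
grip_width: 0.497
finger_force: 45.9
clock: 16.2
eef_pos: [0.398, 0.3043, 0.3651]
tool_rot: [0.002, 3.141, -0.0]
contact_force: [-0.4, -1.0, -1.1]
grip_width: 0.501
finger_force: 46.0
xyz cm [-0.    0.07 10.11] turn -0.001 tilt [ 1.e-04 -1.e-04 -1.e+00] pos [0.398  0.3043 0.3651] t 16.2 w 0.5012315378932165 [-0.68  0.43 -0.03  1.9   0.02  0.81  0.85]
```

```bash
python3 -m creep '[{"xyz":[0,0,1],"turn":0},{"xyz":[0,0,4],"turn":0},{"xyz":[0,0,7],"turn":0},{"xyz":[0,0,8.8],"turn":0},{"xyz":[0,0,9.5],"turn":0},{"xyz":[0,0,9.8],"turn":0},{"xyz":[0,0,9.95],"turn":0},{"xyz":[0,0,10.1],"turn":0},{"xyz":[0,0,10.1],"turn":0},{"xyz":[0,0,10.1],"turn":0},{"xyz":[0,0,10.1],"turn":0},{"xyz":[0,0,10.1],"turn":0}]';  python3 d.py .398 .305 .2640;python3 -m creep '[{"xyz":[0,0,0],"turn":0},{"xyz":[0,0,0],"turn":0},{"xyz":[0,0,0],"turn":0},{"xyz":[0,0,0],"turn":0},{"xyz":[0,0,0],"turn":0},{"xyz":[0,0,0],"turn":0}]' 1; python3 -m creep '[{"xyz":[0,0,-1],"turn":0},{"xyz":[0,0,-3],"turn":0},{"xyz":[0,0,-6],"turn":0},{"xyz":[0,0,-10],"turn":0},{"xyz":[0,0,-10],"turn":0},{"xyz":[0,0,-10],"turn":0},{"xyz":[0,0,-10],"turn":0}]'; python3 d.py .559 -.107 .364
```

```text
clock: 17.4
eef_pos: [0.3978, 0.305, 0.2644]
tool_rot: [-0.0, 3.141, 0.001]
contact_force: [-0.6, -0.4, 0.0]
grip_width: 0.498
finger_force: 46.0
xyz cm [-0.02  0.    0.04] turn 0.0002 tilt [ 7.e-04  5.e-04 -1.e+00] pos [0.3978 0.305  0.2644] t 17.4 w 0.4981968399465981 [-0.68  0.59 -0.03  2.    0.03  0.55  0.85]
clock: 18.0
eef_pos: [0.3977, 0.3049, 0.264]
tool_rot: [0.0, -3.142, 0.0]
contact_force: [-0.5, -0.8, -0.2]
grip_width: 0.998
finger_force: 0.0
clock: 18.7
eef_pos: [0.3972, 0.3045, 0.3634]
tool_rot: [0.0, -3.14, 0.002]
contact_force: [-1.0, -0.2, 0.0]
grip_width: 1.004
finger_force: 0.0
xyz cm [-1.617e+01 -4.116e+01 -3.000e-02] turn 0.0003 tilt [-0.0015 -0.0012 -1.    ] pos [0.3972 0.3045 0.3634] t 18.7 w 1.00403314516269 [-0.68  0.44 -0.03  1.9   0.02  0.81  0.85]
```

```bash
python3 -m creep '[{"xyz":[-0.6,-1.5,0],"turn":0},{"xyz":[-2,-5,0],"turn":0},{"xyz":[-3.6,-9.2,0],"turn":0},{"xyz":[-5.3,-13.5,0],"turn":0},{"xyz":[-7,-17.9,0],"turn":0},{"xyz":[-8.7,-22.2,0],"turn":0},{"xyz":[-10.4,-26.5,0],"turn":0},{"xyz":[-12,-30.6,0],"turn":0},{"xyz":[-13.6,-34.7,0],"turn":0},{"xyz":[-15,-38.3,0],"turn":0},{"xyz":[-15.9,-40.6,0],"turn":0},{"xyz":[-16.13,-41.2,0],"turn":0}]'; python3 -m creep '[{"xyz":[0,0,0],"turn":0},{"xyz":[0,0,0],"turn":0},{"xyz":[0,0,0],"turn":0},{"xyz":[0,0,0],"turn":0},{"xyz":[0,0,0],"turn":0}]';python3 d.py .559 -.107 .265
```

```text
clock: 19.9
eef_pos: [0.559, -0.1109, 0.3623]
tool_rot: [-0.009, -3.139, 0.003]
contact_force: [0.3, -0.4, -0.7]
grip_width: 1.0
finger_force: 0.0
clock: 20.4
eef_pos: [0.559, -0.106, 0.3642]
tool_rot: [0.003, -3.142, -0.0]
contact_force: [-0.9, 0.1, -0.4]
grip_width: 1.003
finger_force: 0.0
xyz cm [-0.   -0.1   9.92] turn 0.0019 tilt [-0.e+00  3.e-04 -1.e+00] pos [ 0.559  -0.106   0.3642] t 20.4 w 1.0027525526562686 [ 0.14  0.53  0.01  1.72 -0.01  0.89  1.73]
```

```bash
python3 -m creep '[{"xyz":[0,0,1],"turn":0},{"xyz":[0,0,4],"turn":0},{"xyz":[0,0,7],"turn":0},{"xyz":[0,0,8.8],"turn":0},{"xyz":[0,0,9.5],"turn":0},{"xyz":[0,0,9.8],"turn":0},{"xyz":[0,0,9.9],"turn":0},{"xyz":[0,0,9.9],"turn":0},{"xyz":[0,0,9.9],"turn":0},{"xyz":[0,0,9.9],"turn":0}]'; python3 d.py .559 -.107 .265;  python3 -m creep '[{"xyz":[0,0,0],"turn":0},{"xyz":[0,0,0],"turn":0},{"xyz":[0,0,0],"turn":0},{"xyz":[0,0,0],"turn":0},{"xyz":[0,0,0],"turn":0},{"xyz":[0,0,0],"turn":0},{"xyz":[0,0,0],"turn":0},{"xyz":[0,0,0],"turn":0},{"xyz":[0,0,0],"turn":0}]' -1 45; python3 d.py .467 .3165 .2645
```

```text
clock: 21.4
eef_pos: [0.5593, -0.1071, 0.2658]
tool_rot: [-0.0, 3.14, -0.0]
contact_force: [1.0, 0.6, -0.4]
grip_width: 1.0
finger_force: 0.0
xyz cm [0.03 0.01 0.08] turn 0.0002 tilt [ 1.5e-03 -3.0e-04 -1.0e+00] pos [ 0.5593 -0.1071  0.2658] t 21.4 w 0.9999525776466849 [ 0.15  0.66  0.01  1.81 -0.01  0.67  1.73]
clock: 22.3
eef_pos: [0.5593, -0.1072, 0.2654]
tool_rot: [-0.0, 3.141, -0.0]
contact_force: [0.8, -1.3, 3.9]
grip_width: 0.503
finger_force: 46.2
xyz cm [ 9.23 42.37  0.06] turn 0.0001 tilt [ 1.1e-03 -3.0e-04 -1.0e+00] pos [ 0.5593 -0.1072  0.2654] t 22.3 w 0.5028878615496389 [ 0.15  0.66  0.01  1.81 -0.01  0.67  1.73]
```

```bash
python3 -m creep '[{"xyz":[0,0,-1],"turn":0},{"xyz":[0,0,-3],"turn":0},{"xyz":[0,0,-6],"turn":0},{"xyz":[0,0,-9],"turn":0},{"xyz":[0.3,1,-10],"turn":0},{"xyz":[1,4,-10],"turn":0},{"xyz":[2,8,-10],"turn":0},{"xyz":[3,12,-10],"turn":0},{"xyz":[4,16,-10],"turn":0},{"xyz":[5,20,-10],"turn":0},{"xyz":[6,24,-10],"turn":0},{"xyz":[7,28,-10],"turn":0}]'; python3 -m creep '[{"xyz":[1,4,0],"turn":0},{"xyz":[1.7,8,0],"turn":0},{"xyz":[2.1,11.5,0],"turn":0},{"xyz":[2.2,13.5,0],"turn":0},{"xyz":[2.2,14.3,0],"turn":0},{"xyz":[2.2,14.35,0],"turn":0},{"xyz":[2.2,14.35,0],"turn":0},{"xyz":[2.2,14.35,0],"turn":0},{"xyz":[2.2,14.35,0],"turn":0},{"xyz":[2.2,14.35,0],"turn":0}]'; python3 d.py .467 .3165 .2640
```

```text
clock: 23.5
eef_pos: [0.487, 0.1749, 0.3637]
tool_rot: [0.002, -3.138, 0.001]
contact_force: [1.0, -0.3, -2.9]
grip_width: 0.502
finger_force: 46.2
clock: 24.5
eef_pos: [0.4673, 0.3155, 0.3651]
tool_rot: [0.002, 3.142, -0.001]
contact_force: [-0.1, 0.0, -3.0]
grip_width: 0.499
finger_force: 46.3
xyz cm [ 0.03  0.11 10.11] turn -0.0014 tilt [ 1.e-04 -4.e-04 -1.e+00] pos [0.4673 0.3155 0.3651] t 24.5 w 0.49918894341099457 [-0.62  0.52 -0.01  1.73  0.01  0.89  0.93]
```

```bash
python3 -m creep '[{"xyz":[0,0,1],"turn":0},{"xyz":[0,0,4],"turn":0},{"xyz":[0,0,7],"turn":0},{"xyz":[0,0,8.8],"turn":0},{"xyz":[0,0,9.5],"turn":0},{"xyz":[0,0,9.8],"turn":0},{"xyz":[0,0,9.95],"turn":0},{"xyz":[0,0,10.1],"turn":0},{"xyz":[0,0,10.1],"turn":0},{"xyz":[0,0,10.1],"turn":0},{"xyz":[0,0,10.1],"turn":0},{"xyz":[0,0,10.1],"turn":0}]';  python3 d.py .467 .3165 .2640;python3 -m creep '[{"xyz":[0,0,0],"turn":0},{"xyz":[0,0,0],"turn":0},{"xyz":[0,0,0],"turn":0},{"xyz":[0,0,0],"turn":0},{"xyz":[0,0,0],"turn":0},{"xyz":[0,0,0],"turn":0}]' 1; python3 -m creep '[{"xyz":[0,0,-1],"turn":0},{"xyz":[0,0,-3],"turn":0},{"xyz":[0,0,-6],"turn":0},{"xyz":[0,0,-10],"turn":0},{"xyz":[0,0,-10],"turn":0},{"xyz":[0,0,-10],"turn":0},{"xyz":[0,0,-10],"turn":0}]'; python3 d.py .56 -.047 .364
python3 - <<'E'
from h import *
b=camera("side")[:,:,::-1];a=camera("top")[:,:,::-1]
cv2.imwrite("pics/p4.png",np.hstack([cv2.resize(b[60:300,130:370],(400,400)),cv2.resize(a[140:320,100:280],(400,400))]));cv2.imwrite("pics/s4.png",b);cv2.imwrite("pics/t4.png",a)
hsv=cv2.cvtColor(a,cv2.COLOR_BGR2HSV);m=((hsv[:,:,0]>45)&(hsv[:,:,0]<85)&(hsv[:,:,1]>120)).astype(np.uint8);
n,l,st,ce=cv2.connectedComponentsWithStats(m);i=1+st[1:,4].argmax();print(st[i],ce[i],w(ce[i],.068))
a0=cv2.imread("pics/top0.png");hsv=cv2.cvtColor(a0,cv2.COLOR_BGR2HSV);m=((hsv[:,:,0]>45)&(hsv[:,:,0]<85)&(hsv[:,:,1]>120)).astype(np.uint8);
n,l,st,ce=cv2.connectedComponentsWithStats(m);i=1+st[1:,4].argmax();print(st[i],ce[i],w(ce[i],.068))
E
```

```text
clock: 25.7
eef_pos: [0.4671, 0.3164, 0.2644]
tool_rot: [-0.0, 3.141, 0.001]
contact_force: [0.3, -0.2, -0.7]
grip_width: 0.504
finger_force: 46.3
xyz cm [0.01 0.01 0.04] turn 0.0002 tilt [ 7.e-04  4.e-04 -1.e+00] pos [0.4671 0.3164 0.2644] t 25.7 w 0.5041867455847119 [-0.63  0.66 -0.01  1.83  0.01  0.66  0.92]
clock: 26.3
eef_pos: [0.467, 0.3164, 0.264]
tool_rot: [0.0, -3.142, -0.0]
contact_force: [0.2, -0.2, -1.3]
grip_width: 1.0
finger_force: 0.0
clock: 27.0
eef_pos: [0.4665, 0.3161, 0.3635]
tool_rot: [0.0, -3.14, 0.002]
contact_force: [-0.4, 0.0, -0.9]
grip_width: 1.0
finger_force: 0.0
xyz cm [-9.340e+00 -3.631e+01 -3.000e-02] turn 0.0003 tilt [-0.0014 -0.001  -1.    ] pos [0.4665 0.3161 0.3635] t 27.0 w 0.9999657750548503 [-0.63  0.52 -0.01  1.73  0.01  0.89  0.93]
[291 186  23  23 412] [301.60679612 196.94174757] [ 0.55968139 -0.04804678  0.068     ]
[291 186  23  23 409] [301.63080685 196.82885086] [ 0.55994085 -0.04809702  0.068     ]
```

View pics/p4.png

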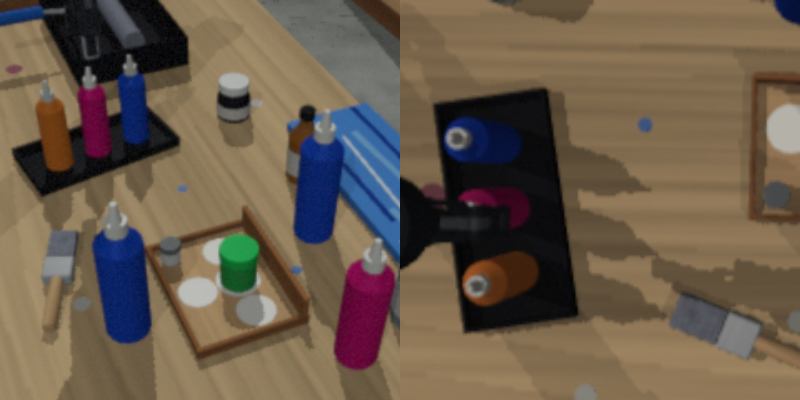

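All three bottles stand upright in the tray: orange at crop (55,145), magenta (95,130), blue (133,115). The jar is unmoved on its mark at top (301.6,197). I'll fetch the jar next and refine the mark centres from the now-empty floor.

```bash
python3 -m creep '[{"xyz":[-0.4,-1.5,0],"turn":0},{"xyz":[-1.3,-5,0],"turn":0},{"xyz":[-2.3,-9,0],"turn":0},{"xyz":[-3.3,-13,0],"turn":0},{"xyz":[-4.3,-17,0],"turn":0},{"xyz":[-5.3,-21,0],"turn":0},{"xyz":[-6.4,-25,0],"turn":0},{"xyz":[-7.4,-29,0],"turn":0},{"xyz":[-8.4,-33,0],"turn":0},{"xyz":[-9,-35.4,0],"turn":0},{"xyz":[-9.25,-36.4,0],"turn":0},{"xyz":[-9.25,-36.4,0],"turn":0}]'; python3 -m creep '[{"xyz":[0,0,0],"turn":0},{"xyz":[0,0,0],"turn":0},{"xyz":[0,0,2],"turn":0},{"xyz":[0,0,5],"turn":0},{"xyz":[0,0,8],"turn":0},{"xyz":[0,0,9],"turn":0},{"xyz":[0,0,9],"turn":0},{"xyz":[0,0,9],"turn":0},{"xyz":[0,0,9],"turn":0}]';python3 d.py .5595 -.0475 .205
python3 - <<'E'
from h import *
a=cv2.imread("pics/t4.png")
hsv=cv2.cvtColor(a,cv2.COLOR_BGR2HSV)
m=((hsv[:,:,1]<45)&(hsv[:,:,2]>110)).astype(np.uint8);m[:165]=0;m[245:]=0;m[:,:255]=0;m[:,345:]=0
n,l,st,ce=cv2.connectedComponentsWithStats(m)
for i in range(1,n):
    if st[i,4]>60: print(st[i],ce[i],w(ce[i],.006)[:2].round(4))
E
```

```text
clock: 28.3
eef_pos: [0.5593, -0.0497, 0.3635]
tool_rot: [-0.006, -3.14, 0.001]
contact_force: [0.7, 0.4, -0.2]
grip_width: 1.002
finger_force: 0.0
clock: 29.2
eef_pos: [0.5602, -0.0473, 0.2756]
tool_rot: [-0.001, 3.138, -0.0]
contact_force: [0.7, 0.6, 0.4]
grip_width: 1.0
finger_force: 0.0
xyz cm [ 0.09 -0.02  7.06] turn 0.0007 tilt [ 3.3e-03 -1.0e-04 -1.0e+00] pos [ 0.5602 -0.0473  0.2756] t 29.2 w 1.000187394365348 [ 0.05  0.64 -0.    1.82  0.    0.68  1.62]
[265 187  22  22 375] [275.29066667 197.45333333] [0.5607 0.012 ]
[288 188  21  23  68] [294.07352941 203.30882353] [ 0.5473 -0.034 ]
[314 188  22  22 376] [324.41489362 198.70212766] [ 0.5601 -0.1077]
[289 212  22  22 377] [299.23342175 222.71352785] [ 0.5004 -0.0474]
```

```bash
python3 -m creep '[{"xyz":[0,0,1],"turn":0},{"xyz":[0,0,3],"turn":0},{"xyz":[0,0,5],"turn":0},{"xyz":[0,0,6.3],"turn":0},{"xyz":[0,0,6.9],"turn":0},{"xyz":[0,0,6.9],"turn":0},{"xyz":[0,0,6.9],"turn":0},{"xyz":[0,0,6.9],"turn":0}]';python3 d.py .5595 -.0475 .205;  python3 -m creep '[{"xyz":[0,0,0],"turn":0},{"xyz":[0,0,0],"turn":0},{"xyz":[0,0,0],"turn":0},{"xyz":[0,0,0],"turn":0},{"xyz":[0,0,0],"turn":0},{"xyz":[0,0,0],"turn":0},{"xyz":[0,0,0],"turn":0},{"xyz":[0,0,0],"turn":0},{"xyz":[0,0,0],"turn":0}]' -1 45;python3 d.py .4805 -.302 .205
```

```text
clock: 30.0
eef_pos: [0.5599, -0.0476, 0.2058]
tool_rot: [-0.0, 3.14, -0.0]
contact_force: [-1.1, 0.3, -0.3]
grip_width: 1.001
finger_force: 0.0
xyz cm [0.04 0.01 0.08] turn 0.0002 tilt [ 1.8e-03 -1.0e-04 -1.0e+00] pos [ 0.5599 -0.0476  0.2058] t 30.0 w 1.001309110206405 [ 0.05  0.75 -0.    1.87  0.    0.53  1.62]
clock: 30.9
eef_pos: [0.5597, -0.0476, 0.2056]
tool_rot: [-0.0, 3.141, -0.0]
contact_force: [-1.3, -0.1, 5.7]
grip_width: 0.614
finger_force: 46.6
xyz cm [  7.93 -25.44   0.06] turn 0.0003 tilt [ 7.e-04 -1.e-04 -1.e+00] pos [ 0.5597 -0.0476  0.2056] t 30.9 w 0.6140069110756865 [ 0.05  0.75 -0.    1.87  0.    0.53  1.62]
```

```bash
python3 -m creep '[{"xyz":[0,0,-1],"turn":0},{"xyz":[0,0,-3],"turn":0},{"xyz":[0,0,-6],"turn":0},{"xyz":[0.3,-1,-8],"turn":0},{"xyz":[1.2,-4,-8],"turn":0},{"xyz":[2.4,-8,-8],"turn":0},{"xyz":[3.6,-12,-8],"turn":0},{"xyz":[4.8,-16,-8],"turn":0},{"xyz":[6,-20,-8],"turn":0},{"xyz":[7,-23,-8],"turn":0},{"xyz":[7.8,-25,-8],"turn":0},{"xyz":[7.92,-25.44,-8],"turn":0}]'; python3 -m creep '[{"xyz":[0,0,0],"turn":0},{"xyz":[0,0,0],"turn":0},{"xyz":[0,0,0],"turn":0},{"xyz":[0,0,1],"turn":0},{"xyz":[0,0,3],"turn":0},{"xyz":[0,0,5],"turn":0},{"xyz":[0,0,6],"turn":0},{"xyz":[0,0,6],"turn":0},{"xyz":[0,0,6],"turn":0},{"xyz":[0,0,6],"turn":0}]';python3 d.py .4805 -.302 .2076
python3 - <<'E'
from h import *
b=camera("side")[:,:,::-1];
cv2.imwrite("pics/p5.png",cv2.resize(b[220:380,200:380],(720,640))[:600]);
E
```

```text
clock: 32.1
eef_pos: [0.4781, -0.3056, 0.2848]
tool_rot: [-0.01, -3.139, 0.003]
contact_force: [-0.5, 0.4, -2.2]
grip_width: 0.617
finger_force: 47.7
clock: 33.1
eef_pos: [0.4809, -0.3021, 0.2259]
tool_rot: [-0.001, 3.14, -0.002]
contact_force: [-0.1, 0.4, -2.1]
grip_width: 0.621
finger_force: 47.7
xyz cm [0.04 0.02 1.83] turn 0.0004 tilt [ 0.0017 -0.001  -1.    ] pos [ 0.4809 -0.3021  0.2259] t 33.1 w 0.6205134856854387 [ 0.54  0.72 -0.03  1.84  0.04  0.58  2.06]
```

View pics/p5.png

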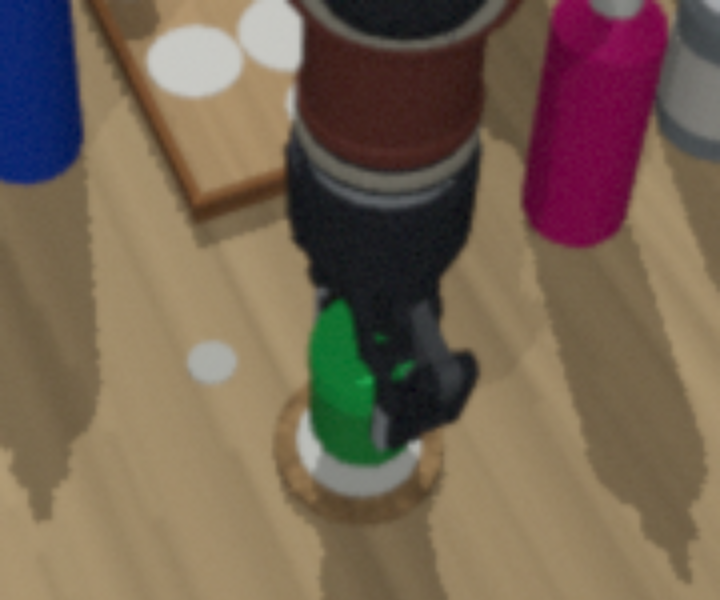

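The jar hangs upright over the white disc, with its bottom at crop (360,455) and the disc at about (360,450). Next I lower and release it.

```bash
python3 -m creep '[{"xyz":[0,0,0.5],"turn":0},{"xyz":[0,0,1],"turn":0},{"xyz":[0,0,1.4],"turn":0},{"xyz":[0,0,1.6],"turn":0},{"xyz":[0,0,1.75],"turn":0},{"xyz":[0,0,1.75],"turn":0},{"xyz":[0,0,1.75],"turn":0},{"xyz":[0,0,1.75],"turn":0}]';python3 d.py .4805 -.302 .2076; python3 -m creep '[{"xyz":[0,0,0],"turn":0},{"xyz":[0,0,0],"turn":0},{"xyz":[0,0,0],"turn":0},{"xyz":[0,0,0],"turn":0},{"xyz":[0,0,0],"turn":0},{"xyz":[0,0,0],"turn":0}]' 1; python3 -m creep '[{"xyz":[0,0,-1],"turn":0},{"xyz":[0,0,-3],"turn":0},{"xyz":[0,0,-6],"turn":0},{"xyz":[0,0,-10],"turn":0},{"xyz":[0,0,-14],"turn":0},{"xyz":[0,0,-15.6],"turn":0},{"xyz":[0,0,-15.6],"turn":0},{"xyz":[0,0,-15.6],"turn":0}]'; python3 d.py .467 .3164 .364
```

```text
clock: 33.95
eef_pos: [0.4803, -0.3019, 0.2078]
tool_rot: [0.0, -3.141, -0.0]
contact_force: [-1.7, 1.7, 1.4]
grip_width: 0.618
finger_force: 47.9
xyz cm [-0.02 -0.01  0.02] turn 0.0003 tilt [-3.e-04  2.e-04 -1.e+00] pos [ 0.4803 -0.3019  0.2078] t 33.95 w 0.618382778614457 [ 0.54  0.75 -0.03  1.85  0.04  0.55  2.06]
clock: 34.55
eef_pos: [0.4804, -0.302, 0.2075]
tool_rot: [-0.0, 3.142, -0.0]
contact_force: [0.4, -0.7, -0.9]
grip_width: 0.998
finger_force: 0.0
clock: 35.35
eef_pos: [0.48, -0.3018, 0.3634]
tool_rot: [0.0, -3.141, -0.0]
contact_force: [-1.4, 0.1, -0.5]
grip_width: 1.004
finger_force: 0.0
xyz cm [ 1.290e+00  6.182e+01 -5.000e-02] turn 0.0002 tilt [-4.e-04  2.e-04 -1.e+00] pos [ 0.48   -0.3018  0.3634] t 35.35 w 1.0038333512702953 [ 0.55  0.53 -0.04  1.72  0.02  0.89  2.07]
```

```bash
python3 -m creep '[{"xyz":[-0.5,1.5,0],"turn":0},{"xyz":[-2,5,0],"turn":0},{"xyz":[-3.5,9,0],"turn":0},{"xyz":[-5,13,0],"turn":0},{"xyz":[-6,17,0],"turn":0},{"xyz":[-6.5,21,0],"turn":0},{"xyz":[-6.5,25,0],"turn":0},{"xyz":[-6.2,29,0],"turn":0},{"xyz":[-5.5,33,0],"turn":0},{"xyz":[-4.7,37,0],"turn":0},{"xyz":[-3.8,41,0],"turn":0},{"xyz":[-3,45,0],"turn":0}]';python3 -m creep '[{"xyz":[1,4,0],"turn":0},{"xyz":[2,8,0],"turn":0},{"xyz":[3,12,0],"turn":0},{"xyz":[3.9,15,0],"turn":0},{"xyz":[4.2,16.4,0],"turn":0},{"xyz":[4.34,16.84,0],"turn":0},{"xyz":[4.34,16.84,0],"turn":0},{"xyz":[4.34,16.84,0],"turn":0},{"xyz":[4.34,16.84,0],"turn":0},{"xyz":[4.34,16.84,0],"turn":0}]'; python3 d.py .467 .3164 .264
python3 - <<'E'
from h import *
b=camera("side")[:,:,::-1];a=camera("top")[:,:,::-1]
cv2.imwrite("pics/p6.png",np.hstack([cv2.resize(b[60:360,100:400],(400,400)),cv2.resize(a[180:290,345:455],(400,400))]))
for im in (a,):
    hsv=cv2.cvtColor(im,cv2.COLOR_BGR2HSV);m=((hsv[:,:,0]>45)&(hsv[:,:,0]<85)&(hsv[:,:,1]>120)).astype(np.uint8);
    n,l,st,ce=cv2.connectedComponentsWithStats(m);i=1+st[1:,4].argmax();print(st[i],ce[i],w(ce[i],.070))
E
```

```text
clock: 36.55
eef_pos: [0.5087, 0.1508, 0.3618]
tool_rot: [0.003, -3.138, 0.001]
contact_force: [1.2, 1.0, -0.7]
grip_width: 1.002
finger_force: 0.0
clock: 37.55
eef_pos: [0.4675, 0.315, 0.3636]
tool_rot: [0.004, 3.141, -0.001]
contact_force: [0.6, -0.3, 0.5]
grip_width: 1.002
finger_force: 0.0
xyz cm [0.06 0.15 9.96] turn -0.0024 tilt [ 3.e-04 -6.e-04 -1.e+00] pos [0.4675 0.315  0.3636] t 37.55 w 1.0018188857294836 [-0.59  0.52 -0.06  1.73  0.04  0.89  0.9 ]
[395 222  29  24 527] [409.40796964 233.4516129 ] [ 0.48119664 -0.29553072  0.07      ]
```

View pics/p6.png

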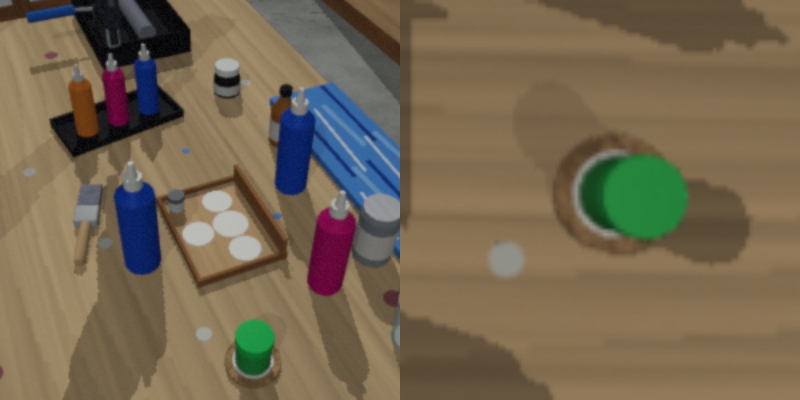

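The jar stands on the coaster: lid at crop (646,196), the disc ring visible evenly around its base. The bottles are upright in the tray. Next I check the jar's centring and grasp magenta.

```bash
python3 -c "
from h import *
print(pr((.4805,-.302,.07),'top'),'seen 412.3 233.5',w((412.3,233.5),.07))"
python3 -m creep '[{"xyz":[0,0,1],"turn":0},{"xyz":[0,0,4],"turn":0},{"xyz":[0,0,7],"turn":0},{"xyz":[0,0,8.8],"turn":0},{"xyz":[0,0,9.5],"turn":0},{"xyz":[0,0,9.8],"turn":0},{"xyz":[0,0,9.9],"turn":0},{"xyz":[0,0,9.9],"turn":0},{"xyz":[0,0,9.9],"turn":0},{"xyz":[0,0,9.9],"turn":0}]'; python3 d.py .467 .3164 .264;  python3 -m creep '[{"xyz":[0,0,0],"turn":0},{"xyz":[0,0,0],"turn":0},{"xyz":[0,0,0],"turn":0},{"xyz":[0,0,0],"turn":0},{"xyz":[0,0,0],"turn":0},{"xyz":[0,0,0],"turn":0},{"xyz":[0,0,0],"turn":0},{"xyz":[0,0,0],"turn":0},{"xyz":[0,0,0],"turn":0}]' -1 45; python3 d.py .5593 -.107 .265
```

```text
[412.22885105 233.81224077] seen 412.3 233.5 [ 0.48121456 -0.30215625  0.07      ]
clock: 38.65
eef_pos: [0.467, 0.3165, 0.2652]
tool_rot: [-0.0, 3.14, 0.001]
contact_force: [-0.7, -0.5, 0.6]
grip_width: 1.001
finger_force: 0.0
xyz cm [ 0.   -0.01  0.12] turn 0.0002 tilt [ 1.2e-03  8.0e-04 -1.0e+00] pos [0.467  0.3165 0.2652] t 38.65 w 1.001432881398061 [-0.6   0.66 -0.05  1.82  0.05  0.66  0.89]
clock: 39.55
eef_pos: [0.4671, 0.3165, 0.2648]
tool_rot: [-0.0, 3.141, 0.001]
contact_force: [0.8, -0.3, 4.2]
grip_width: 0.497
finger_force: 46.4
xyz cm [-9.210e+00 -4.235e+01 -3.000e-02] turn 0.0002 tilt [ 9.e-04  5.e-04 -1.e+00] pos [0.4671 0.3165 0.2648] t 39.55 w 0.4965825018496921 [-0.6   0.66 -0.05  1.82  0.05  0.66  0.89]
```

```bash
python3 -m creep '[{"xyz":[0,0,-1],"turn":0},{"xyz":[0,0,-3],"turn":0},{"xyz":[0,0,-6],"turn":0},{"xyz":[0,0,-9],"turn":0},{"xyz":[-0.1,-1,-10],"turn":0},{"xyz":[-0.6,-4,-10],"turn":0},{"xyz":[-1.4,-8,-10],"turn":0},{"xyz":[-2.3,-12,-10],"turn":0},{"xyz":[-3.2,-16,-10],"turn":0},{"xyz":[-4.2,-20,-10],"turn":0},{"xyz":[-5.1,-24,-10],"turn":0},{"xyz":[-6,-28,-10],"turn":0}]'; python3 -m creep '[{"xyz":[-1,-4,0],"turn":0},{"xyz":[-2,-8,0],"turn":0},{"xyz":[-2.9,-11.5,0],"turn":0},{"xyz":[-3.2,-13.5,0],"turn":0},{"xyz":[-3.23,-14.2,0],"turn":0},{"xyz":[-3.23,-14.35,0],"turn":0},{"xyz":[-3.23,-14.35,2],"turn":0},{"xyz":[-3.23,-14.35,5],"turn":0},{"xyz":[-3.23,-14.35,7],"turn":0},{"xyz":[-3.23,-14.35,8],"turn":0},{"xyz":[-3.23,-14.35,8],"turn":0},{"xyz":[-3.23,-14.35,8],"turn":0}]'; python3 d.py .5595 -.107 .2658;python3 -m creep '[{"xyz":[0,0,0],"turn":0},{"xyz":[0,0,0],"turn":0},{"xyz":[0,0,0],"turn":0}]'; python3 d.py .5595 -.107 .2658
```

```text
clock: 40.75
eef_pos: [0.526, 0.0339, 0.3631]
tool_rot: [-0.001, -3.138, 0.001]
contact_force: [0.9, 0.5, -2.7]
grip_width: 0.498
finger_force: 46.3
clock: 41.95
eef_pos: [0.5596, -0.1062, 0.2852]
tool_rot: [-0.002, 3.14, 0.0]
contact_force: [0.2, 0.2, -2.8]
grip_width: 0.497
finger_force: 46.3
xyz cm [ 0.01 -0.08  1.94] turn 0.0016 tilt [ 1.1e-03  3.0e-04 -1.0e+00] pos [ 0.5596 -0.1062  0.2852] t 41.95 w 0.4974932443985903 [ 0.17  0.63 -0.04  1.79  0.03  0.71  1.69]
clock: 42.25
eef_pos: [0.5594, -0.1071, 0.2853]
tool_rot: [-0.0, 3.14, -0.0]
contact_force: [0.9, -0.0, -3.0]
grip_width: 0.501
finger_force: 46.3
xyz cm [-0.01  0.01  1.95] turn 0.0001 tilt [ 1.4e-03 -3.0e-04 -1.0e+00] pos [ 0.5594 -0.1071  0.2853] t 42.25 w 0.5013863449280859 [ 0.18  0.63 -0.04  1.79  0.04  0.71  1.69]
```

```bash
python3 -m creep '[{"xyz":[0,0,0.5],"turn":0},{"xyz":[0,0,1],"turn":0},{"xyz":[0,0,1.5],"turn":0},{"xyz":[0,0,1.7],"turn":0},{"xyz":[0,0,1.8],"turn":0},{"xyz":[0,0,1.92],"turn":0},{"xyz":[0,0,1.92],"turn":0},{"xyz":[0,0,1.92],"turn":0},{"xyz":[0,0,1.92],"turn":0}]'; python3 d.py .5595 -.107 .2658; python3 -m creep '[{"xyz":[0,0,0],"turn":0},{"xyz":[0,0,0],"turn":0},{"xyz":[0,0,0],"turn":0},{"xyz":[0,0,0],"turn":0},{"xyz":[0,0,0],"turn":0},{"xyz":[0,0,0],"turn":0}]' 1; python3 -m creep '[{"xyz":[0,0,-1],"turn":0},{"xyz":[0,0,-3],"turn":0},{"xyz":[0,0,-6],"turn":0},{"xyz":[0,0,-10],"turn":0},{"xyz":[0,0,-10],"turn":0},{"xyz":[0,0,-10],"turn":0},{"xyz":[0,0,-10],"turn":0}]'; python3 d.py .3977 .305 .364
```

```text
clock: 43.15
eef_pos: [0.5593, -0.107, 0.266]
tool_rot: [-0.0, 3.141, -0.0]
contact_force: [-2.0, -0.3, 5.3]
grip_width: 0.5
finger_force: 46.9
xyz cm [-0.02  0.    0.02] turn 0.0002 tilt [ 5.e-04 -1.e-04 -1.e+00] pos [ 0.5593 -0.107   0.266 ] t 43.15 w 0.49985556900091654 [ 0.17  0.66 -0.04  1.81  0.04  0.67  1.69]
clock: 43.75
eef_pos: [0.5593, -0.1071, 0.2652]
tool_rot: [0.0, -3.142, 0.0]
contact_force: [-0.2, 0.1, 1.0]
grip_width: 0.997
finger_force: 0.0
clock: 44.45
eef_pos: [0.5588, -0.107, 0.3648]
tool_rot: [0.0, -3.14, -0.0]
contact_force: [-1.0, 0.5, -0.1]
grip_width: 1.0
finger_force: 0.0
xyz cm [16.09 41.2   0.11] turn 0.0003 tilt [-1.7e-03  2.0e-04 -1.0e+00] pos [ 0.5588 -0.107   0.3648] t 44.45 w 1.0002982539393646 [ 0.18  0.53 -0.04  1.72  0.03  0.9   1.7 ]
```

```bash
python3 -m creep '[{"xyz":[0.6,1.5,0],"turn":0},{"xyz":[2,5,0],"turn":0},{"xyz":[3.6,9.2,0],"turn":0},{"xyz":[5.3,13.5,0],"turn":0},{"xyz":[7,17.9,0],"turn":0},{"xyz":[8.7,22.2,0],"turn":0},{"xyz":[10.4,26.5,0],"turn":0},{"xyz":[12,30.6,0],"turn":0},{"xyz":[13.6,34.7,0],"turn":0},{"xyz":[15,38.3,0],"turn":0},{"xyz":[15.9,40.6,0],"turn":0},{"xyz":[16.15,41.2,0],"turn":0}]'; python3 -m creep '[{"xyz":[0,0,0],"turn":0},{"xyz":[0,0,0],"turn":0},{"xyz":[0,0,0],"turn":0},{"xyz":[0,0,1],"turn":0},{"xyz":[0,0,4],"turn":0},{"xyz":[0,0,7],"turn":0},{"xyz":[0,0,9],"turn":0},{"xyz":[0,0,10],"turn":0},{"xyz":[0,0,10.05],"turn":0},{"xyz":[0,0,10.05],"turn":0},{"xyz":[0,0,10.05],"turn":0},{"xyz":[0,0,10.05],"turn":0}]'; python3 d.py .3977 .305 .2645;python3 -m creep '[{"xyz":[0,0,0],"turn":0},{"xyz":[0,0,0],"turn":0},{"xyz":[0,0,0],"turn":0},{"xyz":[0,0,0],"turn":0},{"xyz":[0,0,0],"turn":0},{"xyz":[0,0,0],"turn":0},{"xyz":[0,0,0],"turn":0},{"xyz":[0,0,0],"turn":0},{"xyz":[0,0,0],"turn":0}]' -1 45; python3 d.py .4992 -.047 .365
```

```text
clock: 45.65
eef_pos: [0.3945, 0.3085, 0.3645]
tool_rot: [0.013, -3.138, -0.001]
contact_force: [0.1, 0.1, -1.0]
grip_width: 0.995
finger_force: 0.0
clock: 46.85
eef_pos: [0.3979, 0.3051, 0.2658]
tool_rot: [-0.0, 3.14, 0.002]
contact_force: [0.2, 0.1, 0.2]
grip_width: 0.998
finger_force: 0.0
xyz cm [ 0.03 -0.01  0.13] turn 0.0001 tilt [ 0.0017  0.0014 -1.    ] pos [0.3979 0.3051 0.2658] t 46.85 w 0.9980068527263508 [-0.65  0.59 -0.07  2.    0.07  0.56  0.8 ]
clock: 47.75
eef_pos: [0.3978, 0.3051, 0.2653]
tool_rot: [-0.001, 3.141, 0.001]
contact_force: [-0.3, 0.4, 6.0]
grip_width: 0.499
finger_force: 45.6
xyz cm [-10.14 -35.21  -9.99] turn 0.0004 tilt [ 6.e-04  6.e-04 -1.e+00] pos [0.3978 0.3051 0.2653] t 47.75 w 0.4989874270928677 [-0.65  0.59 -0.07  2.    0.07  0.56  0.8 ]
```

```bash
python3 -m creep '[{"xyz":[0,0,-1],"turn":0},{"xyz":[0,0,-3],"turn":0},{"xyz":[0,0,-6],"turn":0},{"xyz":[0,0,-9],"turn":0},{"xyz":[-0.3,-1,-10],"turn":0},{"xyz":[-1,-3.5,-10],"turn":0},{"xyz":[-2,-7,-10],"turn":0},{"xyz":[-3,-10.5,-10],"turn":0},{"xyz":[-4,-14,-10],"turn":0},{"xyz":[-5,-17.5,-10],"turn":0},{"xyz":[-6,-21,-10],"turn":0},{"xyz":[-7,-24.5,-10],"turn":0}]'; python3 -m creep '[{"xyz":[-1,-3.5,0],"turn":0},{"xyz":[-2,-7,0],"turn":0},{"xyz":[-2.8,-9.3,0],"turn":0},{"xyz":[-3.1,-10.4,0],"turn":0},{"xyz":[-3.14,-10.7,0],"turn":0},{"xyz":[-3.14,-10.7,0],"turn":0},{"xyz":[-3.14,-10.7,0],"turn":0},{"xyz":[-3.14,-10.7,2],"turn":0},{"xyz":[-3.14,-10.7,5],"turn":0},{"xyz":[-3.14,-10.7,7.5],"turn":0},{"xyz":[-3.14,-10.7,8],"turn":0},{"xyz":[-3.14,-10.7,8],"turn":0}]';python3 -m creep '[{"xyz":[0,0,0],"turn":0},{"xyz":[0,0,0],"turn":0},{"xyz":[0,0,0],"turn":0},{"xyz":[0,0,0],"turn":0}]'; python3 d.py .4992 -.047 .2664
```

```text
clock: 48.95
eef_pos: [0.4673, 0.0574, 0.3639]
tool_rot: [-0.001, -3.139, 0.002]
contact_force: [0.8, 0.2, -0.6]
grip_width: 0.5
finger_force: 46.1
clock: 50.15
eef_pos: [0.499, -0.046, 0.2844]
tool_rot: [0.004, -3.14, -0.001]
contact_force: [0.2, 0.3, -1.4]
grip_width: 0.5
finger_force: 46.1
clock: 50.55
eef_pos: [0.4993, -0.0471, 0.2855]
tool_rot: [-0.0, 3.14, -0.0]
contact_force: [-0.1, -0.2, -2.6]
grip_width: 0.5
finger_force: 46.1
xyz cm [0.01 0.01 1.91] turn 0.0001 tilt [ 1.4e-03 -1.0e-04 -1.0e+00] pos [ 0.4993 -0.0471  0.2855] t 50.55 w 0.5002476199956649 [ 0.08  0.55 -0.04  1.98  0.03  0.61  1.59]
```

```bash
python3 -m creep '[{"xyz":[0,0,0.5],"turn":0},{"xyz":[0,0,1],"turn":0},{"xyz":[0,0,1.5],"turn":0},{"xyz":[0,0,1.7],"turn":0},{"xyz":[0,0,1.8],"turn":0},{"xyz":[0,0,1.87],"turn":0},{"xyz":[0,0,1.87],"turn":0},{"xyz":[0,0,1.87],"turn":0},{"xyz":[0,0,1.87],"turn":0}]'; python3 d.py .4992 -.047 .2664; python3 -m creep '[{"xyz":[0,0,0],"turn":0},{"xyz":[0,0,0],"turn":0},{"xyz":[0,0,0],"turn":0},{"xyz":[0,0,0],"turn":0},{"xyz":[0,0,0],"turn":0},{"xyz":[0,0,0],"turn":0}]' 1; python3 -m creep '[{"xyz":[0,0,-1],"turn":0},{"xyz":[0,0,-3],"turn":0},{"xyz":[0,0,-6],"turn":0},{"xyz":[0,0,-10],"turn":0},{"xyz":[0,0,-10],"turn":0},{"xyz":[0,0,-10],"turn":0},{"xyz":[0,0,-10],"turn":0}]'; python3 d.py .5359 .328 .2645
```

```text
clock: 51.45
eef_pos: [0.4991, -0.0471, 0.2663]
tool_rot: [-0.0, 3.142, -0.0]
contact_force: [-1.1, 0.5, 3.0]
grip_width: 0.496
finger_force: 46.5
xyz cm [-0.01  0.01 -0.01] turn 0.0002 tilt [ 0. -0. -1.] pos [ 0.4991 -0.0471  0.2663] t 51.45 w 0.495971976162669 [ 0.07  0.58 -0.03  2.    0.04  0.56  1.59]
clock: 52.05
eef_pos: [0.4992, -0.0471, 0.2661]
tool_rot: [-0.0, 3.142, -0.0]
contact_force: [-0.1, 0.1, 0.7]
grip_width: 0.996
finger_force: 0.0
clock: 52.75
eef_pos: [0.4986, -0.0471, 0.3655]
tool_rot: [0.0, -3.14, -0.0]
contact_force: [-0.1, -0.4, 0.2]
grip_width: 1.001
finger_force: 0.0
xyz cm [-3.76 37.51 10.1 ] turn 0.0002 tilt [-0.0019  0.     -1.    ] pos [ 0.4986 -0.0471  0.3655] t 52.75 w 1.0005190223409133 [ 0.08  0.43 -0.04  1.9   0.02  0.81  1.6 ]
```

```bash
python3 -m creep '[{"xyz":[-0.2,1.5,0],"turn":0},{"xyz":[-0.6,5,0],"turn":0},{"xyz":[-1,9,0],"turn":0},{"xyz":[-1.4,13,0],"turn":0},{"xyz":[-1.8,17,0],"turn":0},{"xyz":[-2.2,21,0],"turn":0},{"xyz":[-2.6,25,0],"turn":0},{"xyz":[-3,29,0],"turn":0},{"xyz":[-3.3,33,0],"turn":0},{"xyz":[-3.6,36,0],"turn":0},{"xyz":[-3.67,37.2,0],"turn":0},{"xyz":[-3.67,37.5,0],"turn":0}]'; python3 -m creep '[{"xyz":[0,0,0],"turn":0},{"xyz":[0,0,0],"turn":0},{"xyz":[0,0,0],"turn":0},{"xyz":[0,0,1],"turn":0},{"xyz":[0,0,4],"turn":0},{"xyz":[0,0,7],"turn":0},{"xyz":[0,0,9],"turn":0},{"xyz":[0,0,10],"turn":0},{"xyz":[0,0,10.15],"turn":0},{"xyz":[0,0,10.15],"turn":0},{"xyz":[0,0,10.15],"turn":0},{"xyz":[0,0,10.15],"turn":0}]'; python3 d.py .5359 .328 .2645;python3 -m creep '[{"xyz":[0,0,0],"turn":0},{"xyz":[0,0,0],"turn":0},{"xyz":[0,0,0],"turn":0},{"xyz":[0,0,0],"turn":0},{"xyz":[0,0,0],"turn":0},{"xyz":[0,0,0],"turn":0},{"xyz":[0,0,0],"turn":0},{"xyz":[0,0,0],"turn":0},{"xyz":[0,0,0],"turn":0}]' -1 45; python3 d.py .559 .0125 .365
```

```text
clock: 53.95
eef_pos: [0.5351, 0.329, 0.3645]
tool_rot: [0.004, -3.139, 0.002]
contact_force: [-0.8, -0.6, 0.2]
grip_width: 0.999
finger_force: 0.0
clock: 55.15
eef_pos: [0.5361, 0.3281, 0.2659]
tool_rot: [-0.0, 3.14, 0.002]
contact_force: [-0.2, 0.1, 0.7]
grip_width: 1.001
finger_force: 0.0
xyz cm [ 0.02 -0.01  0.14] turn 0.0002 tilt [ 0.0021  0.0013 -1.    ] pos [0.5361 0.3281 0.2659] t 55.15 w 1.0014460056737406 [-0.56  0.73 -0.05  1.63  0.05  0.77  0.95]
clock: 56.05
eef_pos: [0.536, 0.328, 0.2651]
tool_rot: [-0.0, 3.141, 0.001]
contact_force: [-0.2, -0.2, 6.4]
grip_width: 0.501
finger_force: 46.4
xyz cm [ -2.3  -31.55 -10.  ] turn 0.0002 tilt [ 1.1e-03  5.0e-04 -1.0e+00] pos [0.536  0.328  0.2651] t 56.05 w 0.5007071987654798 [-0.56  0.73 -0.05  1.64  0.05  0.77  0.95]
```

```bash
python3 -m creep '[{"xyz":[0,0,-1],"turn":0},{"xyz":[0,0,-3],"turn":0},{"xyz":[0,0,-6],"turn":0},{"xyz":[0,0,-9],"turn":0},{"xyz":[0,-1,-10],"turn":0},{"xyz":[-0.3,-4,-10],"turn":0},{"xyz":[-0.6,-7.5,-10],"turn":0},{"xyz":[-0.9,-11,-10],"turn":0},{"xyz":[-1.2,-14.5,-10],"turn":0},{"xyz":[-1.5,-18,-10],"turn":0},{"xyz":[-1.8,-21.5,-10],"turn":0},{"xyz":[-2.1,-25,-10],"turn":0}]'; python3 -m creep '[{"xyz":[-0.2,-3,0],"turn":0},{"xyz":[-0.22,-5,0],"turn":0},{"xyz":[-0.22,-6.2,0],"turn":0},{"xyz":[-0.22,-6.53,0],"turn":0},{"xyz":[-0.22,-6.53,0],"turn":0},{"xyz":[-0.22,-6.53,0],"turn":0},{"xyz":[-0.22,-6.53,0],"turn":0},{"xyz":[-0.22,-6.53,2],"turn":0},{"xyz":[-0.22,-6.53,5],"turn":0},{"xyz":[-0.22,-6.53,7.5],"turn":0},{"xyz":[-0.22,-6.53,8],"turn":0},{"xyz":[-0.22,-6.53,8],"turn":0}]';python3 -m creep '[{"xyz":[0,0,0],"turn":0},{"xyz":[0,0,0],"turn":0},{"xyz":[0,0,0],"turn":0},{"xyz":[0,0,0],"turn":0}]'; python3 d.py .5592 .0127 .2663
```

```text
clock: 57.25
eef_pos: [0.5557, 0.0756, 0.363]
tool_rot: [-0.001, -3.137, 0.002]
contact_force: [1.0, -0.0, -2.7]
grip_width: 0.497
finger_force: 46.3
clock: 58.45
eef_pos: [0.559, 0.0134, 0.2841]
tool_rot: [0.002, -3.14, -0.0]
contact_force: [-0.0, 0.0, -1.7]
grip_width: 0.5
finger_force: 46.3
clock: 58.85
eef_pos: [0.5592, 0.0126, 0.2854]
tool_rot: [-0.0, 3.14, 0.0]
contact_force: [-0.8, 0.3, -3.1]
grip_width: 0.502
finger_force: 46.3
xyz cm [0.   0.01 1.91] turn 0.0001 tilt [ 0.0014  0.     -1.    ] pos [0.5592 0.0126 0.2854] t 58.85 w 0.5019901595696891 [-0.03  0.62 -0.05  1.82  0.04  0.7   1.47]
```

```bash
python3 -m creep '[{"xyz":[0,0,0.5],"turn":0},{"xyz":[0,0,1],"turn":0},{"xyz":[0,0,1.5],"turn":0},{"xyz":[0,0,1.7],"turn":0},{"xyz":[0,0,1.8],"turn":0},{"xyz":[0,0,1.88],"turn":0},{"xyz":[0,0,1.88],"turn":0},{"xyz":[0,0,1.88],"turn":0},{"xyz":[0,0,1.88],"turn":0}]'; python3 -m creep '[{"xyz":[0,0,0],"turn":0},{"xyz":[0,0,0],"turn":0},{"xyz":[0,0,0],"turn":0},{"xyz":[0,0,0],"turn":0},{"xyz":[0,0,0],"turn":0},{"xyz":[0,0,0],"turn":0}]' 1; python3 -m creep '[{"xyz":[0,0,-1],"turn":0},{"xyz":[0,0,-3],"turn":0},{"xyz":[0,0,-6],"turn":0},{"xyz":[0,0,-10],"turn":0},{"xyz":[0,2,-12],"turn":0},{"xyz":[0,6,-12],"turn":0},{"xyz":[0,10,-12],"turn":0},{"xyz":[0,14,-12],"turn":0},{"xyz":[0,18,-12],"turn":0},{"xyz":[0,22,-12],"turn":0},{"xyz":[0,24,-12],"turn":0},{"xyz":[0,25,-12],"turn":0}]'
python3 - <<'E'
from h import *
b=camera("side")[:,:,::-1];a=camera("top")[:,:,::-1]
cv2.imwrite("pics/p7.png",np.hstack([cv2.resize(b[130:350,140:360],(400,400)),cv2.resize(a[150:260,245:355],(400,400))]))
E
```

```text
clock: 59.75
eef_pos: [0.559, 0.0126, 0.2662]
tool_rot: [-0.0, 3.141, -0.0]
contact_force: [-2.1, -0.8, 2.5]
grip_width: 0.499
finger_force: 46.7
clock: 60.35
eef_pos: [0.5591, 0.0126, 0.2658]
tool_rot: [-0.0, 3.142, -0.0]
contact_force: [-1.0, 0.7, -0.7]
grip_width: 1.002
finger_force: 0.0
clock: 61.55
eef_pos: [0.558, 0.2657, 0.3864]
tool_rot: [0.007, -3.142, -0.003]
contact_force: [0.3, 0.2, 0.9]
grip_width: 0.999
finger_force: 0.0
```

View pics/p7.png

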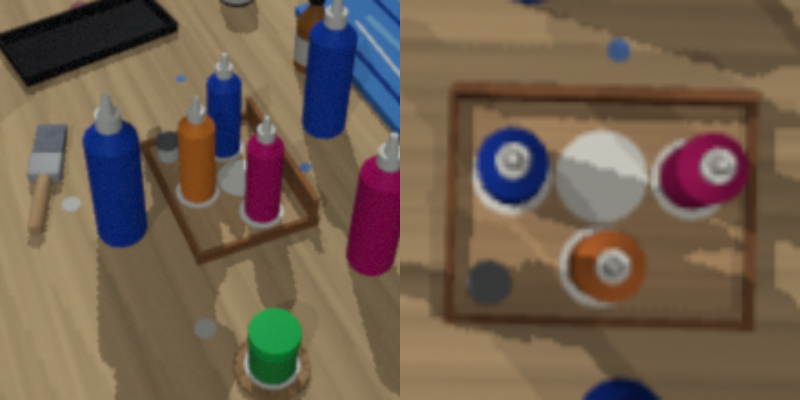

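All three bottles stand upright on their original marks: blue at crop (512,160), magenta (705,170), orange (608,267). The jar sits on the coaster at (272,345), and the arm is clear of everything.

```bash
python3 -c "
from cell import *
print(hand_in())"
```

```text
the job is handed in; nothing more can be done
None
```

The job is handed in: the last pictures show the jar centred on the coaster and all three bottles upright on their original marks in the caddy, done in about 62 s of the 144 s allowed; `hand_in()` returned no verdict.

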